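# Clamp the guide rule on the doughnut board

## Task

Lay the aluminium guide rule flat on the counter, flush along the front edge of the white cutting board and centred on it, with one end under the clamp's rubber foot. Then press the clamp's red pad straight down past its first two notches to the third and lowest one, so that the foot bears on the rule, and finish while still holding the pad down there: it springs back when let go, and the doughnuts, bottle and jar stay where they are.

Things in the scene. Friction and masses are not known exactly. Their poses are not given: they have to be found in the camera images.
- rule: Loose guide rule, 0.25 to 0.5 kg: flat aluminium strip 300 mm long (its y), 44 wide (x), 8 thick, with an upright blue grip in the middle, 12 mm thick (x), 80 long (y), rising to 55 mm above the underside. Same when turned half round; either long edge may go to the board. Origin: middle of the underside; z up. Starts flat on the counter, right of the board, askew.
- station: White cutting board fixed to the counter, 170 mm deep (its x), 320 long (y), 12 thick, with a hold-down clamp at its left end. Origin: middle of its front edge at counter level; x into the board, away from the robot, y left along the edge, z up. The rule, flush and centred, has its origin at x = -22 mm, y = 0 here, long axis along y. Doughnuts lie 75 mm and more behind the edge.
- pad_top (a point): Centre of the top of the clamp's red pad, 46 (station x) by 44 mm (y), at station x = -22, y = 120 mm. 135 mm above the counter when up; goes straight down. An arm under it leads back to the clamp's post at station x = 58, y = 120 mm (24 x 30 mm, top 158 mm above the counter). The pad and foot overhang the rule's left end, so slide the rule in from the front.
- paddle (a joint): Downward travel (m) of the clamp's pad, arm and foot: 0 up at rest, notches at 0.016, 0.032, 0.048 (green, yellow, red marks on the post's right side, met by a white pointer), end stop 0.050. A return spring gives about 4 N at the top, 8 N at the bottom; bumps before the notches add up to 3 N; no notch holds it. With the foot on the rule about 12 N at the third notch, 16 N at most.
- foot: Round black rubber foot under the clamp's pad, 28 mm across. Origin: centre of its underside, 50 mm above the counter when up. Goes down with the paddle and is sprung in it (yields upward up to 18 mm, 350 N/m, 1.75 N preload); meets the 8 mm thick rule at 42 mm of paddle travel.
- pad: The clamp's red pad as a solid, 16 mm thick. Origin: centre of its underside, 119 mm above the counter when up.
- doughnut_a: Bystander: doughnut, 74 mm across, 26 mm high, on the board. Origin at its underside.
- doughnut_b: Bystander: the other doughnut, the same size, on the board. Origin at its underside.
- syrup: Bystander: amber syrup bottle, 64 mm across, 190 mm high, at the left. Origin at its underside.
- sugar_jar: Bystander: glass jar, 72 mm across, 110 mm high, at the left. Origin at its underside.

How it is judged:
On the way, in this order (a step that is already met when the one before it is completed fails the run):
1. the rule lies flat, flush along the board's front edge and centred, the clamp still up (x of rule in the frame of station between -0.0255 and -0.019 m and y of rule in the frame of station between -0.02 and 0.02 m and z of rule in the frame of station below 0.003 m and angle between rule's own z axis and vertical below 0.04 rad and angle between the y axis of rule and the y axis of station, either way round below 0.02 rad and value of joint paddle below 0.008 m), for 0.3 s.
2. the pad is pressed past two notches to the third, with the foot bearing on the rule (value of joint paddle above 0.045 m and contact force between foot and rule above 2 N), for 0.3 s.
At the end, for the whole second after the job is handed in: The robot is holding the pad down at the third notch (travel over 45 mm, robot pressing the pad with over 3 N), the foot bears on the rule with over 2 N, and the rule lies flat, flush with the board's front edge (gap under 3.5 mm, parallel within 0.02 rad) and centred along it within 20 mm (all of step 2 and x of rule in the frame of station between -0.0255 and -0.019 m and y of rule in the frame of station between -0.02 and 0.02 m and z of rule in the frame of station below 0.003 m and angle between rule's own z axis and vertical below 0.04 rad and angle between the y axis of rule and the y axis of station, either way round below 0.02 rad and contact force between any of the fingers, the arm and pad above 3 N); the arm keeps its last pose, push and grip.
It fails at once if a bystander is moved by more than 20 mm (distance of any of doughnut_a, doughnut_b, syrup, sugar_jar from where it was at the start of the episode above 0.02 m).
It also fails if it takes over 54 s, if anything falls off the work surface, if the arm or the gripper's body presses on something with over 40 N, if the wrist force passes 120 N, or if a joint passes its speed limit or range.

## Robot

A 6-joint arm with a two-finger parallel gripper is mounted at the origin on the work surface. World frame = base frame: x ahead of the robot, y to its left, z up, the work surface at z = 0. Lengths are in m, angles in rad, forces in N, time in s.
With the tool pointing down it reaches from about 0.35 to 0.85 m from the base axis. Payload 8.1 kg.
Tool frame: the origin (TCP) lies at the centre of the arm's flange, where the gripper is bolted on; the fingertips stand 186 mm ahead of it and the grasp point (between the pads) lies 167 mm ahead of it; z points along the fingers, y is the line along which they close (so a half turn about z gives the same grasp; the last joint's range is limited). The gripper opens to 93 mm and grips with 3 to 60 N. Pads are 15 mm wide; open, the fingers measure 128 mm over their backs; the gripper's body (75 mm by 188 mm) begins 65 mm behind the grasp point.
Start: joints at [-1.23, 0.13, 1.488, -0, 1.523, -0.085], TCP at [0.248, -0.546, 0.405] pointing down, gripper open.
Joint ranges: [-2.96, 2.96], [-0.89, 2.26], [0.02, 2.5], [-1.34, 4.48], [0, 2.73], [-2.66, 2.66]. Speed limits (rad/s): [2.39, 2.39, 2.79, 3.14, 3.14, 3.14].

## Interface

Orientations are given as a rotation vector (axis times angle).
In Python, from plant import read_state, read_camera, camera_params, robot gives the robot as it stands.
- The arm moves only by the tool carry_out, never from a script. Its argument "targets" is a list of rows, each an object of numbers: "hand": the opening in per cent of the stroke, from 0 (shut) to 100 (fully open); "x", "y", "z": the shift along the tool's x, y, z in m; "ax", "ay", "az": the turn, a rotation vector about the tool's x, y, z in rad. In form: [{"hand": .., "x": .., "y": .., "z": .., "ax": .., "ay": .., "az": ..}, ...]. A call has 1 to 8 rows; each row is the pose to reach, as a shift and turn from the pose commanded when the call began, along the tool's axes at that moment; what a row does not reach only later rows make up. A row lasts 1/8 s, in which the tool goes at most 62.5 mm and 10.7 degrees, less where a joint would pass 70% of its speed; a pose out of reach is approached as far as the arm can. A call with a gripper value outside its range is refused whole. The fingers move at their own pace and stop on an object; "newtons" is the grip in N (left out, the last holds). Time passes only in rows, so rows that repeat a pose let the fingers close. It gives the time, the measured TCP pose, the force, the opening and the grip force at its end, in the units of the state.
- read_state(): the state, without advancing time (a new reading comes with each control period).
- read_camera(name): name is "scene" or "top" or "wrist"; returns (picture, depth): 420x560x3 uint8, blue, green, red; 420x560 float32, m along the optical axis (not along the pixel's ray), 0 where there is no reading.
- camera_params(name): a dict with "fx", "fy", "cx", "cy" (pixels), "position" and "rotation" of the camera in the world. Camera axes: x right, y up, looking along -z (the intrinsics and any distortion apply to the point x, -y, -z); pixel columns grow to the right and rows downward; lengths in m; the calibration is good to about 2 mm. A picture is of the moment at which its call begins: read the wrist's pose just before it. camera_params takes no time and is no camera call; for the wrist camera it gives the pose at the moment of the call.
- robot.close_job(): hands the job in; it is judged then, once.
The state is a dict: "t": time; "q": joint angles; "dq": joint speeds; "joint_torque": joint torques, N m; "tool_pos": TCP position; "orientation": TCP orientation; "force": force on the tool from outside, world axes, zero at the start; "wrist_torque": the same for the moment, N m; "opening": finger opening in m; "gripper_force": force on a finger pad.
Only numpy, scipy, OpenCV 4.12 (cv2) and the standard library are available. Lean on these libraries where they do the work, as an engineer would, in place of code of your own. Each camera call takes 0.05 s, during which the arm holds its last target. There are 200 camera calls.

## Working session

There is one attempt and no reset: what is moved stays moved. The work goes in short steps, Python scripts to look and compute and a tool call to move; the robot and the scene stay as the last step left them, time stands still between calls to the robot, and variables do not carry over. Pictures are saved under pics/ and viewed, at most 12 in all, crops included, and the job is handed in when it is done.

Besides the shell and the picture viewer there is one more tool, called after "Emit:" as name([rows], argument=value, ...), one row to a line, values as JSON. carry_out: Moves the arm, as the interface text tells. Its arguments: {"type":"object","properties":{"targets":{"type":"array","items":{"type":"object","properties":{"hand":{"type":"number"},"x":{"type":"number"},"y":{"type":"number"},"z":{"type":"number"},"ax":{"type":"number"},"ay":{"type":"number"},"az":{"type":"number"}}}},"newtons":{"type":"number"}},"required":["targets"]}

```bash
mkdir -p pics; ls; python3 - <<'E'
from plant import *
import cv2,numpy as np
for n in("top","scene"):
    p,d=read_camera(n);cv2.imwrite(f"pics/{n}0.png",p);np.save(f"{n}0.npy",d);c=camera_params(n);print(n,c)
s=read_state();print(s)
E
```

```text
pics
top {'fx': 431.8990070858109, 'fy': 431.8990070858109, 'cx': 280.38628755684465, 'cy': 211.05940749257246, 'position': array([0.39182501, 0.10247426, 1.22260898]), 'rotation': array([ 0.07618281, -0.11933523, -1.54540902])}
scene {'fx': 420.45534630597484, 'fy': 420.45534630597484, 'cx': 281.4052620746328, 'cy': 210.20878850117796, 'position': array([1.28057008, 0.53411323, 0.84836291]), 'rotation': array([0.50429428, 0.91418601, 1.96105738])}
{'t': 0.1, 'q': array([-1.23040235e+00,  1.31074795e-01,  1.48914053e+00, -3.09089231e-05,
        1.52297823e+00, -8.54156923e-02]), 'dq': array([-0.00055952,  0.00043216, -0.00256048,  0.00072437,  0.0002018 ,
       -0.00056029]), 'joint_torque': array([ 6.76737945e-04, -5.61337709e+01, -4.93100059e+01,  7.70213711e-02,
        2.89977214e-02, -4.09378208e-05]), 'tool_pos': array([ 0.24777603, -0.54623546,  0.40381496]), 'orientation': array([-3.06911067e+00, -6.63486247e-01,  3.67643929e-04]), 'force': array([-0.19168823, -0.47400492, -0.32918121]), 'wrist_torque': array([-0.0137469 , -0.02319504,  0.01295057]), 'gripper_force': 0.0, 'opening': 0.09281432454088609}
```

View pics/top0.png

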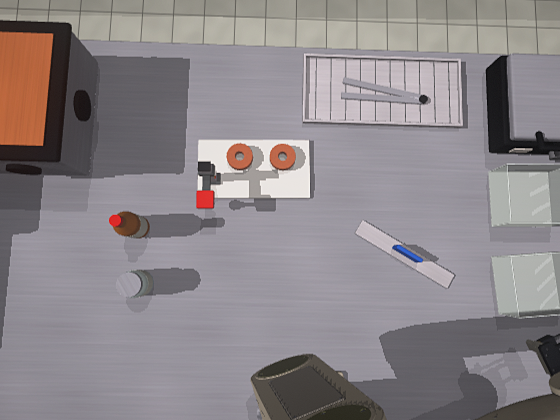

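View pics/scene0.png

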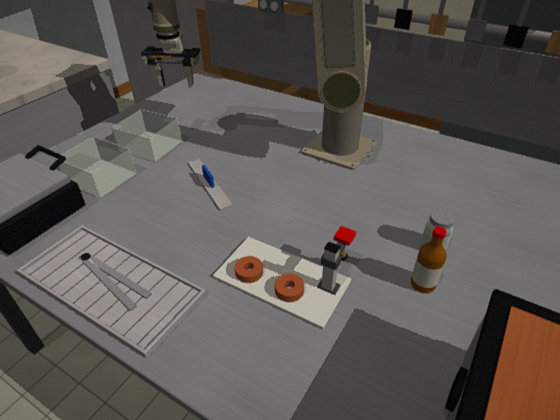

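The top view shows the board at about (198–310, 140–198) with the red pad at (205,199). The rule runs from (358,226) to (452,282), with the blue grip at (407,253). In the scene view the bottle and jar stand on the far side of the clamp.

```bash
cat > h.py <<'E'
import cv2,numpy as np
from scipy.spatial.transform import Rotation as R
from plant import *
def ray(c,uv,z):
    uv=np.atleast_2d(uv).astype(float)
    d=np.c_[(uv[:,0]-c['cx'])/c['fx'],-(uv[:,1]-c['cy'])/c['fy'],-np.ones(len(uv))]
    w=R.from_rotvec(c['rotation']).apply(d);p=np.array(c['position'])
    return p+w*((z-p[2])/w[:,2])[:,None]
def blob(m,roi=None):
    m=m.astype(np.uint8)*255
    if roi:
        k=np.zeros_like(m);a,b,e,f=roi;k[b:f,a:e]=1;m=m*k
    cs,_=cv2.findContours(m,cv2.RETR_EXTERNAL,cv2.CHAIN_APPROX_NONE)
    return max(cs,key=cv2.contourArea)
def rect(P): # min area rect of world xy points: centre, long axis dir angle, sizes
    (c,(w,h),a)=cv2.minAreaRect(P[:,:2].astype(np.float32)*1000)
    b=cv2.boxPoints((c,(w,h),a))
    e=b[1]-b[0] if np.linalg.norm(b[1]-b[0])>np.linalg.norm(b[2]-b[1]) else b[2]-b[1]
    return np.array(c)/1000,np.arctan2(e[1],e[0]),sorted((w,h))
E
python3 - <<'E'
from h import *
c=camera_params("top");p=cv2.imread("pics/top0.png").astype(int)
B,G,Rr=p[...,0],p[...,1],p[...,2]
mn=p.min(2)
print("rule px",p[238,380],"counter",p[300,380],p[230,330],"board",p[180,300],p[190,230])
k=blob(mn>215,(190,130,320,210))[:,0];P=ray(c,k,.012);print("board",rect(P),k.min(0),k.max(0))
# front edge fit: lower rows
f=np.array([(u,k[k[:,0]==u][:,1].max()+.5) for u in range(220,306)]);F=ray(c,f,.012)
vx,vy,x0,y0=cv2.fitLine(F[:,:2].astype(np.float32),cv2.DIST_HUBER,0,.001,.001).ravel();print("edge",np.arctan2(vx*np.sign(vy),abs(vy)),x0,y0)
k=blob((B>G+60)&(B>Rr+60),(330,200,480,310))[:,0];print("grip",rect(ray(c,k,.055)),rect(ray(c,k,.03)))
sub=p[215:295,345:465]
hs=cv2.cvtColor(sub.astype(np.uint8),cv2.COLOR_BGR2HSV);print(hs[23,35],hs[5,100])
k=blob(((mn>175)|((B>G+40)&(B>Rr+40))),(345,210,470,295))[:,0];print("rule",rect(ray(c,k,.008)),k.min(0),k.max(0))
k=blob((Rr>150)&(G<60)&(B<60),(190,180,225,215))[:,0];print("pad",rect(ray(c,k,.135)))
print(R.from_rotvec(read_state()['orientation']).as_matrix().round(3))
w,d=read_camera("wrist");cv2.imwrite("pics/w0.png",w);print(camera_params("wrist"))
E
```

```text
rule px [190 185 193] counter [160 151 154] [161 151 155] board [225 228 233] [225 228 233]
board (array([0.66711169, 0.15023004]), np.float32(-1.544855), [163.69496154785156, 317.83575439453125]) [198 140] [309 196]
edge 0.8205571 0.6939087 0.16309823
grip (array([ 0.43383731, -0.27645789]), np.float32(1.1109577), [15.06502914428711, 86.70142364501953]) (array([ 0.43473679, -0.28457126]), np.float32(1.1109581), [15.387601852416992, 88.5578384399414])
[161  11 193] [137  11 159]
rule (array([ 0.43209747, -0.28137152]), np.float32(1.0492436), [41.97475814819336, 298.5289611816406]) [356 221] [453 286]
pad (array([0.55594446, 0.2670321 ]), np.float32(0.040881652), [37.92734909057617, 43.95112609863281])
[[ 0.911  0.413 -0.001]
 [ 0.413 -0.911  0.001]
 [ 0.    -0.002 -1.   ]]
{'fx': 326.160595675912, 'fy': 326.160595675912, 'cx': 284.170829857551, 'cy': 205.1200896208898, 'position': array([ 0.32007443, -0.5137733 ,  0.38409759]), 'rotation': array([-0.25545797,  0.16508292, -1.13548537])}
```

Emit:
carry_out([
  {"hand":100,"x":0.277,"y":-0.165,"z":0.06,"az":-0.623},
  {"hand":100,"x":0.277,"y":-0.165,"z":0.06,"az":-0.623},
  {"hand":100,"x":0.277,"y":-0.165,"z":0.06,"az":-0.623},
  {"hand":100,"x":0.277,"y":-0.165,"z":0.06,"az":-0.623},
  {"hand":100,"x":0.277,"y":-0.165,"z":0.06,"az":-0.623},
  {"hand":100,"x":0.277,"y":-0.165,"z":0.06,"az":-0.623},
  {"hand":100,"x":0.277,"y":-0.165,"z":0.06,"az":-0.623},
  {"hand":50,"x":0.277,"y":-0.165,"z":0.06,"az":-0.623},
])

```text
schema error: expected keys hand, x, y, z, ax, ay, az
```

```bash
python3 - <<'E'
from h import *
s=read_state();c=camera_params("wrist");w,d=read_camera("wrist");cv2.imwrite("pics/w1.png",w)
p=w.astype(int);B,G,Rr=p[...,0],p[...,1],p[...,2]
k=blob((B>G+50)&(B>Rr+50))[:,0]
print(s['tool_pos'],R.from_rotvec(s['orientation']).as_matrix().round(3).tolist(),c['position'])
print("grip",k.min(0),k.max(0),rect(ray(c,k,.055)))
E
```

```text
Traceback (most recent call last):
  File "h.py", line 14, in blob
    return max(cs,key=cv2.contourArea)
ValueError: max() iterable argument is empty
```

View pics/w1.png

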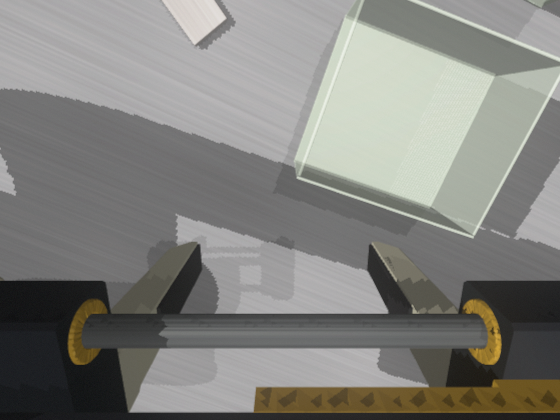

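The move was refused because all the keys are needed. The wrist view, still from the start pose, shows the fingers and only the rule's end at (195,20).

Emit:
carry_out([
  {"hand":100,"x":0.277,"y":-0.165,"z":0.06,"ax":0,"ay":0,"az":-0.623},
  {"hand":100,"x":0.277,"y":-0.165,"z":0.06,"ax":0,"ay":0,"az":-0.623},
  {"hand":100,"x":0.277,"y":-0.165,"z":0.06,"ax":0,"ay":0,"az":-0.623},
  {"hand":100,"x":0.277,"y":-0.165,"z":0.06,"ax":0,"ay":0,"az":-0.623},
  {"hand":100,"x":0.277,"y":-0.165,"z":0.06,"ax":0,"ay":0,"az":-0.623},
  {"hand":100,"x":0.277,"y":-0.165,"z":0.06,"ax":0,"ay":0,"az":-0.623},
  {"hand":100,"x":0.277,"y":-0.165,"z":0.06,"ax":0,"ay":0,"az":-0.623},
  {"hand":60,"x":0.277,"y":-0.165,"z":0.06,"ax":0,"ay":0,"az":-0.623},
])

```text
t: 1.2
tool_pos: [0.4315, -0.283, 0.3451]
orientation: [2.72, 1.571, -0.0]
force: [0.1, -1.1, -0.1]
opening: 0.0869
gripper_force: 0.0
```

```bash
cat > look.py <<'E'
from h import *
import sys
s=read_state();c=camera_params("wrist");w,d=read_camera("wrist");cv2.imwrite("pics/%s.png"%sys.argv[1],w)
p=w.astype(int);B,G,Rr=p[...,0],p[...,1],p[...,2]
print(s['t'],s['tool_pos'],R.from_rotvec(s['orientation']).as_matrix().round(4).tolist(),c['position'],s['force'])
m=(B>G+50)&(B>Rr+50)
if m.any():
    k=blob(m)[:,0]
    print("grip",k.min(0),k.max(0),rect(ray(c,k,.055)))
E
python3 look.py w2
```

```text
1.2 [ 0.4314663  -0.28297055  0.34513782] [[0.4996, 0.8663, 0.0001], [0.8663, -0.4996, -0.0008], [-0.0007, 0.0005, -1.0]] [ 0.47122662 -0.21467577  0.3252432 ] [ 0.08778812 -1.07288328 -0.06595276]
grip [278 150] [290 242] (array([ 0.4344639 , -0.27885342]), np.float32(1.0434729), [10.259989738464355, 81.78845977783203])
```

View pics/w2.png

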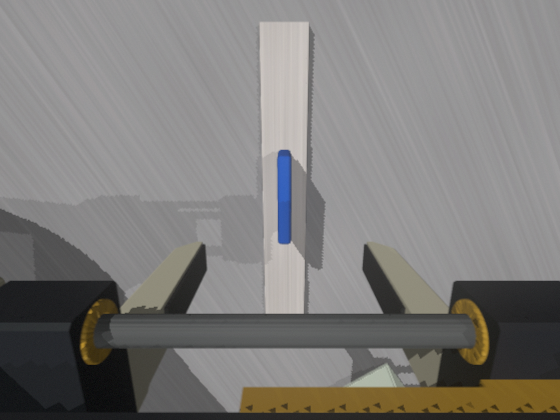

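The rule lies square between the fingers, with its grip at (284,197), about 5 mm ahead of the tool. I'll descend and grasp.

Emit:
carry_out([
  {"hand":60,"x":0.005,"y":0.0005,"z":0.06,"ax":0,"ay":0,"az":0},
  {"hand":60,"x":0.005,"y":0.0005,"z":0.11,"ax":0,"ay":0,"az":0},
  {"hand":60,"x":0.005,"y":0.0005,"z":0.139,"ax":0,"ay":0,"az":0},
  {"hand":0,"x":0.005,"y":0.0005,"z":0.139,"ax":0,"ay":0,"az":0},
  {"hand":0,"x":0.005,"y":0.0005,"z":0.139,"ax":0,"ay":0,"az":0},
  {"hand":0,"x":0.005,"y":0.0005,"z":0.139,"ax":0,"ay":0,"az":0},
  {"hand":0,"x":0.005,"y":0.0005,"z":0.139,"ax":0,"ay":0,"az":0},
  {"hand":0,"x":0.005,"y":0.0005,"z":0.139,"ax":0,"ay":0,"az":0},
], newtons=40)

```text
t: 2.25
tool_pos: [0.4351, -0.2778, 0.2066]
orientation: [2.718, 1.573, 0.0]
force: [0.4, -1.2, 3.5]
opening: 0.0118
gripper_force: 40.0
```

Emit:
carry_out([
  {"hand":0,"x":0,"y":0,"z":-0.05,"ax":0,"ay":0,"az":0},
  {"hand":0,"x":0.06,"y":-0.026,"z":-0.05,"ax":0,"ay":0,"az":-0.08},
  {"hand":0,"x":0.11,"y":-0.048,"z":-0.05,"ax":0,"ay":0,"az":-0.18},
  {"hand":0,"x":0.165,"y":-0.072,"z":-0.05,"ax":0,"ay":0,"az":-0.28},
  {"hand":0,"x":0.22,"y":-0.096,"z":-0.05,"ax":0,"ay":0,"az":-0.38},
  {"hand":0,"x":0.275,"y":-0.12,"z":-0.05,"ax":0,"ay":0,"az":-0.48},
  {"hand":0,"x":0.33,"y":-0.144,"z":-0.05,"ax":0,"ay":0,"az":-0.548},
  {"hand":0,"x":0.385,"y":-0.168,"z":-0.05,"ax":0,"ay":0,"az":-0.548},
])

```text
t: 3.25
tool_pos: [0.4809, 0.1419, 0.2557]
orientation: [2.191, 2.251, 0.0]
force: [0.4, -0.2, -2.4]
opening: 0.0119
gripper_force: 40.0
```

```bash
python3 look.py w3; python3 - <<'E'
from h import *
c=camera_params("top");w,d=read_camera("top");cv2.imwrite("pics/t3.png",w)
E
```

```text
3.25 [0.48085746 0.1419303  0.25570201] [[-0.0273, 0.9996, 0.0001], [0.9996, 0.0273, -0.0001], [-0.0001, 0.0001, -1.0]] [0.4789518  0.22077417 0.2358736 ] [ 0.39810589 -0.15943435 -2.35715865]
grip [272 191] [296 313] (array([0.48145529, 0.13515173]), np.float32(-1.5529312), [14.784584045410156, 80.70394897460938])
```

View pics/w3.png

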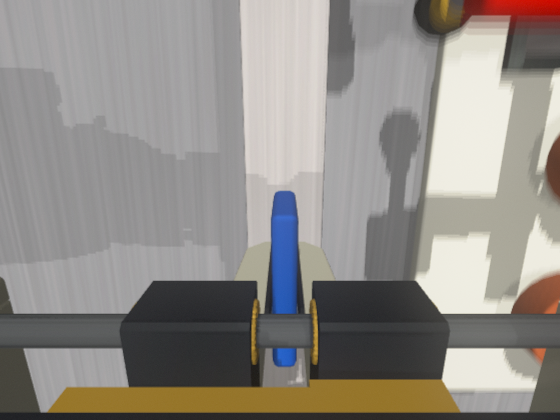

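View pics/t3.png

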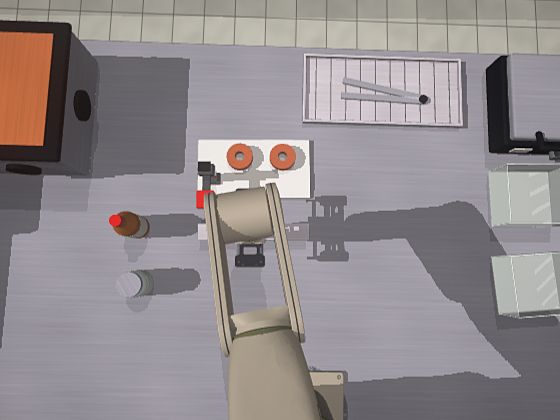

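The wrist view shows the rule along columns 242–328, parallel to the board, and the board's front edge from about (440,50) to (415,390). Next I'll fit both edges.

```bash
python3 - <<'E'
from h import *
p=cv2.imread("pics/w3.png").astype(int)
for r in(60,100,180,260,320,370): print(r,[tuple(p[r,u]) for u in range(404,450,3)])
for r in(30,100,150):print(r,[int(x) for x in p[r,236:252,1]],[int(x) for x in p[r,318:336,1]])
E
```

```text
60 [(np.int64(165), np.int64(165), np.int64(168)), (np.int64(163), np.int64(163), np.int64(164)), (np.int64(162), np.int64(160), np.int64(161)), (np.int64(160), np.int64(159), np.int64(161)), (np.int64(158), np.int64(158), np.int64(159)), (np.int64(161), np.int64(160), np.int64(162)), (np.int64(159), np.int64(159), np.int64(160)), (np.int64(151), np.int64(152), np.int64(153)), (np.int64(146), np.int64(146), np.int64(148)), (np.int64(143), np.int64(144), np.int64(147)), (np.int64(146), np.int64(148), np.int64(148)), (np.int64(106), np.int64(114), np.int64(115)), (np.int64(112), np.int64(121), np.int64(122)), (np.int64(181), np.int64(196), np.int64(200)), (np.int64(215), np.int64(226), np.int64(228)), (np.int64(215), np.int64(226), np.int64(229))]
100 [(np.int64(163), np.int64(162), np.int64(164)), (np.int64(163), np.int64(162), np.int64(164)), (np.int64(162), np.int64(162), np.int64(163)), (np.int64(164), np.int64(164), np.int64(165)), (np.int64(161), np.int64(161), np.int64(163)), (np.int64(163), np.int64(163), np.int64(164)), (np.int64(161), np.int64(161), np.int64(162)), (np.int64(
[... 3175 characters left out ...]
61), np.int64(63), np.int64(64)), (np.int64(154), np.int64(165), np.int64(168)), (np.int64(222), np.int64(233), np.int64(235)), (np.int64(222), np.int64(233), np.int64(235))]
30 [151, 153, 154, 145, 150, 194, 211, 213, 212, 212, 210, 207, 206, 205, 204, 204] [212, 209, 208, 207, 207, 207, 207, 204, 201, 196, 154, 99, 102, 103, 104, 103, 104, 102]
100 [151, 151, 152, 152, 152, 153, 164, 191, 211, 214, 212, 211, 208, 206, 206, 204] [207, 204, 204, 204, 202, 197, 202, 185, 163, 169, 169, 168, 168, 168, 169, 168, 166, 165]
150 [151, 151, 152, 152, 154, 153, 153, 146, 154, 195, 212, 211, 210, 206, 203, 202] [199, 201, 202, 199, 198, 193, 166, 155, 169, 170, 168, 169, 168, 167, 166, 167, 165, 166]
```

```bash
cat > edges.py <<'E'
from h import *
def fit(P):
    x=P[:,0];y=P[:,1];
    for _ in range(3):
        a=np.polyfit(y,x,1);r=abs(x-np.polyval(a,y));k=r<max(.0006,2*np.median(r));x,y=x[k],y[k]
    return a,r.max()  # x = a0*y+a1
E
python3 - <<'E'
from edges import *
p=cv2.imread("pics/w3.png").astype(int);c=camera_params("wrist")
f=[]
for r in range(45,270):
    row=p[r];u=[u for u in range(405,450) if row[u,2]-row[u,0]>=9 and row[u,1]>138]
    if u:f.append((u[0]-.2,r))
a,e=fit(ray(c,f,.012));print("board edge",a,e,len(f))
for z in(.057,.059):
  L=[];Q=[]
  for r in range(5,160):
    g=p[r,:,1].astype(float);d=np.diff(g)
    L.append((236+np.argmax(d[236:252])+.5,r));Q.append((316+np.argmin(d[316:336])+.5,r))
  al,_=fit(ray(c,L,z));ar,_=fit(ray(c,Q,z));print("rule",al,ar)
  for y in(.14,.25):print(y,np.polyval(al,y),np.polyval(ar,y))
y=.1475
print("edge x at",y,np.polyval(a,y))
# board centre y: right/left ends in top0
ct=camera_params("top");q=cv2.imread("pics/top0.png").astype(int)
for r in(145,150,190,193):
    g=q[r,:,1].astype(float);d=np.diff(g);ul=190+np.argmax(d[190:215])+.5+.5;ur=300+np.argmin(d[300:320])+.5+.5
    print(r,ray(ct,[(ul,r+.5),(ur,r+.5)],.012)[:,:2].tolist())
E
```

```text
board edge [-0.0406699   0.58758774] 0.0005999061427308661 225
rule [-0.03265974  0.46435374] [-0.02418094  0.50567004]
0.14 0.4597813734696939 0.5022847046415385
0.25 0.4561888018098276 0.49962480114925634
rule [-0.03265974  0.46459406] [-0.02418094  0.50542806]
0.14 0.4600217007839744 0.5020427270633998
0.25 0.45642912912410843 0.4993828235711174
edge x at 0.1475 0.5815889314577779
145 [[0.7275510815257342, 0.31074174293740764], [0.7369387273970265, -0.00786061361081726]]
150 [[0.7128716752719446, 0.3100826488479133], [0.722133241389977, -0.008053656711758284]]
190 [[0.5980807017637458, 0.26266043114346443], [0.6053222605982818, -0.012432225221141166]]
193 [[0.5896337530518114, 0.2566806364516666], [0.5966652218456772, -0.012542599380507752]]
```

Emit:
carry_out([
  {"hand":0,"x":0.001,"y":0,"z":0.03,"ax":0,"ay":0,"az":-0.011},
  {"hand":0,"x":0.001,"y":0,"z":0.046,"ax":0,"ay":0,"az":-0.011},
  {"hand":0,"x":0.001,"y":0.015,"z":0.046,"ax":0,"ay":0,"az":-0.011},
  {"hand":0,"x":0.001,"y":0.035,"z":0.046,"ax":0,"ay":0,"az":-0.011},
  {"hand":0,"x":0.001,"y":0.055,"z":0.046,"ax":0,"ay":0,"az":-0.011},
  {"hand":0,"x":0.001,"y":0.068,"z":0.046,"ax":0,"ay":0,"az":-0.011},
  {"hand":0,"x":0.001,"y":0.072,"z":0.046,"ax":0,"ay":0,"az":-0.011},
  {"hand":0,"x":0.001,"y":0.072,"z":0.046,"ax":0,"ay":0,"az":-0.011},
])

```text
t: 4.35
tool_pos: [0.5529, 0.1425, 0.2094]
orientation: [-2.18, -2.261, 0.001]
force: [0.5, -0.3, -2.3]
opening: 0.0115
gripper_force: 40.0
```

```bash
python3 look.py w4
```

```text
4.35 [0.55291917 0.14250875 0.20944781] [[-0.0367, 0.9993, -0.0009], [0.9993, 0.0367, -0.0001], [-0.0001, -0.0009, -1.0]] [0.55026142 0.22135266 0.1896144 ] [ 0.45305316 -0.2527746  -2.34090022]
grip [272 261] [296 313] (array([0.55305298, 0.14127684]), np.float32(-1.543595), [11.046061515808105, 27.33315658569336])
```

View pics/w4.png

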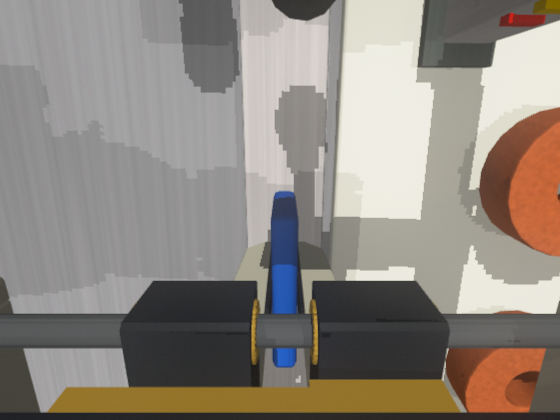

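The rule is under the foot, seen at (305,5), with a thin gap to the board at column 330. I'll lower it and push it gently forward.

Emit:
carry_out([
  {"hand":0,"x":0.001,"y":0.001,"z":0.0025,"ax":0,"ay":0,"az":0},
  {"hand":0,"x":0.001,"y":0.003,"z":0.0025,"ax":0,"ay":0,"az":0},
  {"hand":0,"x":0.001,"y":0.005,"z":0.0025,"ax":0,"ay":0,"az":0},
  {"hand":0,"x":0.001,"y":0.006,"z":0.0025,"ax":0,"ay":0,"az":0},
  {"hand":0,"x":0.001,"y":0.0065,"z":0.0025,"ax":0,"ay":0,"az":0},
  {"hand":0,"x":0.001,"y":0.0065,"z":0.0025,"ax":0,"ay":0,"az":0},
])

```text
t: 5.15
tool_pos: [0.5591, 0.144, 0.2069]
orientation: [-2.179, -2.261, 0.002]
force: [-5.1, 1.2, -0.1]
opening: 0.0117
gripper_force: 40.0
```

```bash
cat > gap.py <<'E'
from edges import *
import sys
c=camera_params("wrist");w,_=read_camera("wrist");cv2.imwrite("pics/%s.png"%sys.argv[1],w);p=w.astype(int)
f=[];Q=[];L=[]
for r in range(25,240):
    row=p[r];u=[u for u in range(315,360) if row[u,2]-row[u,0]>=9 and row[u,1]>138]
    if u:f.append((u[0]-.2,r))
    d=np.diff(row[:,1].astype(float));L.append((232+np.argmax(d[232:252])+.5,r));Q.append((316+np.argmin(d[316:336])+.5,r))
a,e=fit(ray(c,f,.012));al,el=fit(ray(c,L,.008));ar,er=fit(ray(c,Q,.008))
print("board",a,e,"left",al,el,"right",ar,er)
for y in(.15,.3):print(y,"board",np.polyval(a,y),"rule L,R",np.polyval(al,y),np.polyval(ar,y))
E
python3 gap.py w5
```

```text
board [-0.06577485  0.58655963] 0.0004982415892764713 left [-0.02940741  0.54158778] 0.0002964924596450258 right [-0.02848425  0.58455883] 0.00035054824422997566
0.15 board 0.5766933994662672 rule L,R 0.537176668928839 0.5802861924199103
0.3 board 0.5668271726607877 rule L,R 0.5327655578326682 0.5760135541963296
```

```bash
python3 - <<'E'
import cv2
p=cv2.imread("pics/w5.png")[0:250,225:365];cv2.imwrite("pics/w5c.png",cv2.resize(p,(560,600),interpolation=cv2.INTER_NEAREST) if 0 else cv2.resize(p,None,fx=2.4,fy=2.4,interpolation=cv2.INTER_NEAREST))
E
```

```text
(no output)
```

View pics/w5c.png

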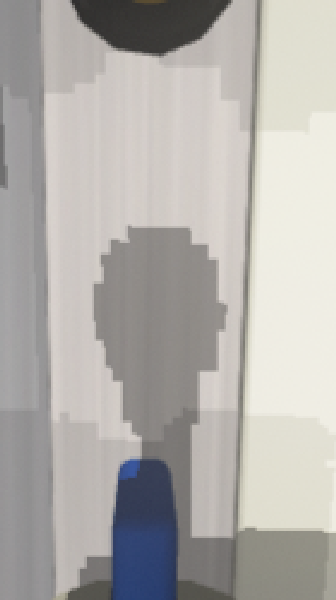

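The crop shows the rule's right edge (253→233) running parallel to the board edge (257→238), touching, with the foot above its end. I'll press a little more, release and lift.

Emit:
carry_out([
  {"hand":0,"x":0,"y":0.0012,"z":0,"ax":0,"ay":0,"az":0},
  {"hand":0,"x":0,"y":0.0012,"z":0,"ax":0,"ay":0,"az":0},
  {"hand":30,"x":0,"y":0.0,"z":0,"ax":0,"ay":0,"az":0},
  {"hand":40,"x":0,"y":0.0,"z":0,"ax":0,"ay":0,"az":0},
  {"hand":40,"x":0,"y":0.0,"z":0,"ax":0,"ay":0,"az":0},
  {"hand":40,"x":0,"y":0.0,"z":-0.03,"ax":0,"ay":0,"az":0},
  {"hand":40,"x":0,"y":0.0,"z":-0.09,"ax":0,"ay":0,"az":0},
  {"hand":40,"x":0,"y":0.0,"z":-0.15,"ax":0,"ay":0,"az":0},
])

```text
t: 6.2
tool_pos: [0.5595, 0.1438, 0.3587]
orientation: [-2.18, -2.262, 0.001]
force: [1.1, 0.1, 0.6]
opening: 0.0371
gripper_force: 0.0
```

```bash
python3 look.py w6
```

```text
6.2 [0.5594651  0.14382701 0.35867649] [[-0.0369, 0.9993, -0.0004], [0.9993, 0.0369, -0.0002], [-0.0001, -0.0004, -1.0]] [0.55678141 0.22266508 0.33884451] [1.09003225 0.09018163 0.55017884]
grip [278 165] [289 244] (array([0.5594278 , 0.13758499]), np.float32(-1.5380875), [10.14255142211914, 74.87421417236328])
```

View pics/w6.png

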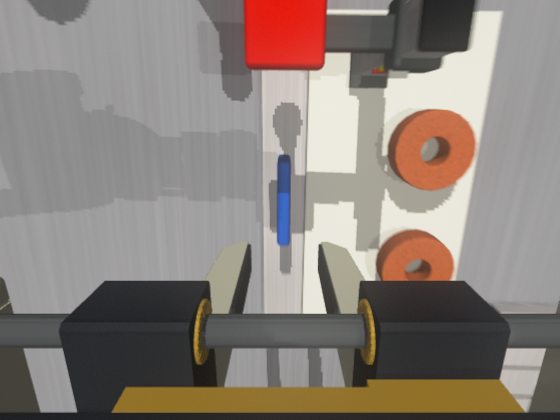

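The rule lies flush along the board, the blue grip at (284,200) and the red pad's near edge at row 68, columns 246–326. Next, the pad position.

```bash
python3 - <<'E'
from h import *
c=camera_params("wrist");print(ray(c,[(248,66),(324,66),(285,66)],.135))
print("grip ends",ray(c,[(284,157),(284,244)],.052))
E
```

```text
[[0.53899037 0.24734866 0.135     ]
 [0.58525707 0.24918749 0.135     ]
 [0.56148281 0.2482426  0.135     ]]
grip ends [[0.56445676 0.18116624 0.052     ]
 [0.56771903 0.09552475 0.052     ]]
```

Emit:
carry_out([
  {"hand":0,"x":0,"y":0.0,"z":-0.02,"ax":0,"ay":0,"az":-0.18},
  {"hand":0,"x":0.02,"y":0.0,"z":-0.02,"ax":0,"ay":0,"az":-0.36},
  {"hand":0,"x":0.05,"y":0.0,"z":-0.02,"ax":0,"ay":0,"az":-0.54},
  {"hand":0,"x":0.08,"y":0.0,"z":-0.02,"ax":0,"ay":0,"az":-0.72},
  {"hand":0,"x":0.11,"y":0.001,"z":-0.02,"ax":0,"ay":0,"az":-0.9},
  {"hand":0,"x":0.123,"y":0.001,"z":-0.02,"ax":0,"ay":0,"az":-1.08},
  {"hand":0,"x":0.123,"y":0.001,"z":-0.02,"ax":0,"ay":0,"az":-1.26},
  {"hand":0,"x":0.123,"y":0.001,"z":-0.02,"ax":0,"ay":0,"az":-1.44},
], newtons=20)

```text
t: 7.25
tool_pos: [0.5562, 0.2672, 0.3772]
orientation: [0.137, 3.138, 0.0]
force: [-0.1, -0.6, -0.6]
opening: 0.0006
gripper_force: 0.0
```

Emit:
carry_out([
  {"hand":0,"x":0,"y":0.0,"z":0,"ax":0,"ay":0,"az":-0.13},
  {"hand":0,"x":0,"y":0.0,"z":0,"ax":0,"ay":0,"az":-0.13},
])

```text
t: 7.5
tool_pos: [0.5562, 0.2669, 0.3772]
orientation: [-0.055, 3.141, 0.0]
force: [0.2, -0.1, 0.4]
opening: 0.0004
gripper_force: 0.0
```

```bash
python3 look.py w7; python3 - <<'E'
from h import *
c=camera_params("wrist");p=cv2.imread("pics/w7.png").astype(int)
k=blob((p[...,2]>130)&(p[...,1]<60)&(p[...,0]<60))[:,0];print("red",k.min(0),k.max(0));print(rect(ray(c,k,.135)))
E
```

```text
7.5 [0.55624659 0.26692665 0.37724929] [[-0.9994, -0.0353, 0.0006], [-0.0353, 0.9994, 0.0001], [-0.0006, 0.0001, -1.0]] [0.47742011 0.26389705 0.35734912] [ 0.21345405 -0.06906105  0.40731985]
grip [111 186] [190 197] (array([0.55823999, 0.13870558]), np.float32(-1.5340961), [10.829524993896484, 75.77006530761719])
red [265 188] [315 248]
(array([0.553435  , 0.27070966]), np.float32(0.03672977), [35.28313446044922, 45.61654281616211])
```

View pics/w7.png

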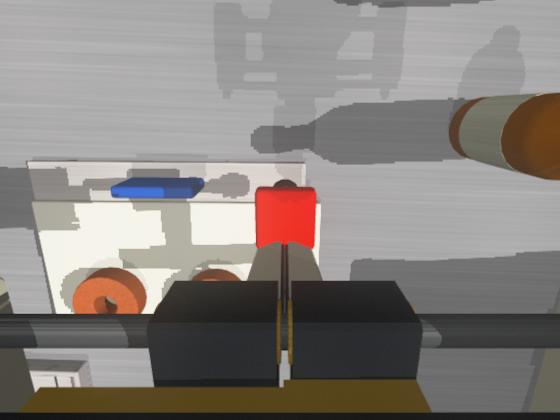

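The pad, at columns 256–315 and rows 188–248, lies directly under the closed fingers, and the rule is flush with its left end under the foot. I'll press.

Emit:
carry_out([
  {"hand":0,"x":0,"y":0.0,"z":0.04,"ax":0,"ay":0,"az":0},
  {"hand":0,"x":0,"y":0.0,"z":0.052,"ax":0,"ay":0,"az":0},
  {"hand":0,"x":0,"y":0.0,"z":0.06,"ax":0,"ay":0,"az":0},
  {"hand":0,"x":0,"y":0.0,"z":0.066,"ax":0,"ay":0,"az":0},
  {"hand":0,"x":0,"y":0.0,"z":0.066,"ax":0,"ay":0,"az":0},
])

```text
t: 8.18
tool_pos: [0.5562, 0.2669, 0.3122]
orientation: [-0.055, 3.141, 0.0]
force: [-2.4, -0.8, 3.3]
opening: 0.0003
gripper_force: 1.8
```

Emit:
carry_out([
  {"hand":0,"x":0,"y":0.0,"z":0.008,"ax":0,"ay":0,"az":0},
  {"hand":0,"x":0,"y":0.0,"z":0.016,"ax":0,"ay":0,"az":0},
  {"hand":0,"x":0,"y":0.0,"z":0.024,"ax":0,"ay":0,"az":0},
  {"hand":0,"x":0,"y":0.0,"z":0.031,"ax":0,"ay":0,"az":0},
  {"hand":0,"x":0,"y":0.0,"z":0.036,"ax":0,"ay":0,"az":0},
  {"hand":0,"x":0,"y":0.0,"z":0.0385,"ax":0,"ay":0,"az":0},
  {"hand":0,"x":0,"y":0.0,"z":0.0385,"ax":0,"ay":0,"az":0},
  {"hand":0,"x":0,"y":0.0,"z":0.0385,"ax":0,"ay":0,"az":0},
])

```text
t: 9.18
tool_pos: [0.5568, 0.2672, 0.275]
orientation: [-0.056, 3.139, 0.001]
force: [-4.7, -1.7, 8.3]
opening: 0.0003
gripper_force: 5.0
```

```bash
python3 - <<'E'
from h import *
s=read_state();print(s['t'],s['tool_pos'],s['force'],s['tool_pos'][2]-.186)
p,_=read_camera("scene");cv2.imwrite("pics/s8.png",cv2.resize(p[215:315,200:370],None,fx=4,fy=4,interpolation=cv2.INTER_CUBIC))
E
```

```text
9.175 [0.55676974 0.26715216 0.27503928] [-4.65493203 -1.6942068   8.33359123] 0.08903928074531459
```

View pics/s8.png

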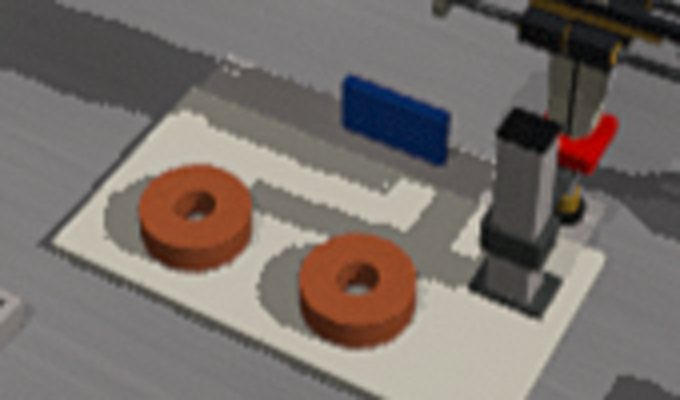

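The fingers sit on the red pad at (585,150) and the foot is down at (570,212). Travel is about 46 mm, so I'll push roughly 2.5 mm further.

Emit:
carry_out([
  {"hand":0,"x":0,"y":0.0,"z":0.001,"ax":0,"ay":0,"az":0},
  {"hand":0,"x":0,"y":0.0,"z":0.002,"ax":0,"ay":0,"az":0},
  {"hand":0,"x":0,"y":0.0,"z":0.0025,"ax":0,"ay":0,"az":0},
  {"hand":0,"x":0,"y":0.0,"z":0.0025,"ax":0,"ay":0,"az":0},
  {"hand":0,"x":0,"y":0.0,"z":0.0025,"ax":0,"ay":0,"az":0},
  {"hand":0,"x":0,"y":0.0,"z":0.0025,"ax":0,"ay":0,"az":0},
  {"hand":0,"x":0,"y":0.0,"z":0.0025,"ax":0,"ay":0,"az":0},
  {"hand":0,"x":0,"y":0.0,"z":0.0025,"ax":0,"ay":0,"az":0},
])

```text
t: 10.22
tool_pos: [0.5568, 0.2672, 0.273]
orientation: [-0.056, 3.138, 0.001]
force: [-5.2, -2.4, 13.2]
opening: 0.0004
gripper_force: 6.4
```

```bash
python3 look.py w9
```

```text
10.225 [0.55678001 0.26716347 0.27297916] [[-0.9994, -0.0356, 0.0026], [-0.0356, 0.9994, 0.001], [-0.0027, 0.0009, -1.0]] [0.47800225 0.26413784 0.25292328] [-5.15756992 -2.38528409 13.1538744 ]
grip [ 27 220] [146 237] (array([0.55785919, 0.13929877]), np.float32(-1.5495442), [11.164411544799805, 76.84207153320312])
```

View pics/w9.png

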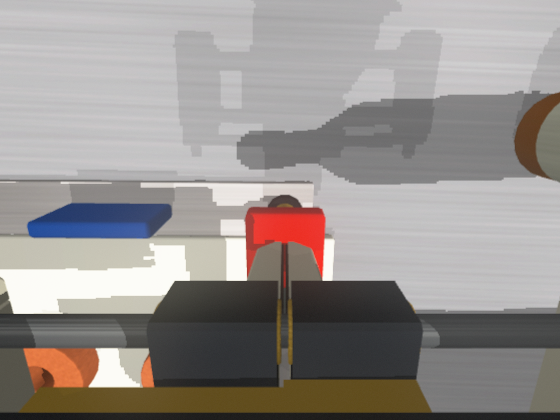

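The rule is unchanged and flush (its edge meets the board at row 236), its end at column 313 is under the foot at (285,203), and the pad is held down. I'm handing it in.

```bash
python3 -c "
from plant import robot
print(robot.close_job())"
```

```text
the job is handed in; nothing more can be done
None
```

I handed the job in at about 10 s, holding the pad down at the third notch (about 48 mm travel, 13 N measured), with the rule flush to the board, 6 to 8 mm right of centre, and its left end under the foot; the hand-in gave no verdict.

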